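# Fetch the plate electrode from its case and hold it in the cell beaker

## Robot

A 7-joint arm with a two-finger parallel gripper is mounted at the origin on the work surface. World frame = base frame: x ahead of the robot, y to its left, z up, the work surface at z = 0. Lengths are in m, angles in rad, forces in N, time in s.
With the tool pointing down it reaches from about 0.35 to 0.9 m from the base axis. Payload 8.1 kg.
Tool frame: the origin (TCP) lies midway between the tips of the shut fingers; the grasp point (between the pads) lies 19 mm behind it; z points along the fingers, y is the direction in which the jaws open and shut (so a half turn about z gives the same grasp; the last joint's range is limited). The gripper opens to 92 mm and grips with 3 to 60 N. Pads are 19 mm wide; open, the fingers measure 130 mm over their backs; the gripper's body (75 mm by 190 mm) begins 47 mm behind the grasp point.
Start: joints at [1.207, 0.434, 0.025, 1.573, -0.012, 1.134, -0.075], TCP at [0.161, -0.604, 0.227] pointing down, gripper open.
Joint ranges: [-2.62, 2.62], [-0.44, 2.09], [-1.27, 1.32], [0.08, 2.57], [-1.32, 4.46], [0.12, 2], [-2.74, 2.74]. Speed limits (rad/s): [2.22, 2.22, 3.01, 3.01, 3.14, 3.14, 3.14].

## Interface

Orientations are given as a unit quaternion [x, y, z, w].
In Python, from cell import r gives the robot as it stands.
- The arm moves only by the tool drive_tool, never from a script. Its argument "commands" is one flat list of numbers, 7 for each row, row after row: the shift along the tool's x, y, z in cm, then the turn, a rotation vector about the tool's x, y, z in rad, then the opening, from -1 (shut) to 1 (fully open), so that 0 is half open. In form: [x, y, z, rx, ry, rz, hand, x, y, z, rx, ry, rz, hand, ...]. A call has 1 to 5 rows; each row is the pose to reach, as a shift and turn from the pose commanded when the call began, along the tool's axes at that moment; what a row does not reach only later rows make up. A row lasts 1/12 s, in which the tool goes at most 41.7 mm and 7.16 degrees, less where a joint would pass 70% of its speed; a pose out of reach is approached as far as the arm can. A call with a gripper value outside its range is refused whole. The fingers move at their own pace and stop on an object; the grip force is fixed at half the most. Time passes only in rows, so rows that repeat a pose let the fingers close. It gives the time, the measured TCP pose, the force and the opening at its end, in the units of the state.
- r.get_state(): the state, without advancing time (a new reading comes with each control period).
- r.read_camera(name): name is "scene" or "top" or "wrist"; returns a dict with "color" (480x640x3 uint8, red, green, blue), "K" (3x3 intrinsics, pixels), "T" (4x4, takes a point from camera to world coordinates). Camera axes: x right, y up, looking along -z (the intrinsics and any distortion apply to the point x, -y, -z); pixel columns grow to the right and rows downward; lengths in m; the calibration is good to about 2 mm. The wrist camera is an equidistant fisheye: a pixel r from the principal point sees the ray r / f radians off the axis. A picture is of the moment at which its call begins. There is no depth.
- r.finish_job(): hands the job in, once; it reports no verdict.
Trained networks look in a picture, given as the dict that the camera call returned (one of the last four; its "shot" number tells which), for a name from the list of things; names that differ only in an ending like _2 or _b are one class to them, and where a whole thing is asked for, a point or a joint stands for the part that bears it (a point fixed in the world has none). Each returns a list of dicts, best first, with "p" (0 to 1); they miss things now and then, are a little off and sometimes report something else, mostly with a low value. They report only what shows in the picture. A call takes as long as a camera call.
- r.masks_of(picture, thing): "pixels" (480x640 bool, what is visible of it) and "point" ([column, row] in pixels, amid what is visible of it).
The state is a dict: "t": time; "qpos": joint angles; "joint_velocities": joint speeds; "tau": joint torques, N m; "eef_pos": TCP position; "tool_rot": TCP orientation; "force": force on the tool from outside, world axes, zero at the start; "torque": the same for the moment, N m; "grip_width": opening from 0.0 (shut) to 1.0 (fully open).
Only numpy, scipy, OpenCV 4.12 (cv2) and the standard library are available. Lean on these libraries where they do the work, as an engineer would, in place of code of your own. Each camera call takes 0.05 s, during which the arm holds its last target.

## Task

Lift open the hinged cover flap of the plywood electrode case and leave it standing open, then draw the flat plate electrode straight up out of its slot, leaving the two-rod electrode in its own slot. Carry the plate to the beaker on the pale board and finish while still holding it there: upright over the middle of the beaker, with about half of its metal blade inside the beaker, still and touching neither wall nor bottom. Do not shift the beaker or the other things on the bench.

Things in the scene. Friction and masses are not known exactly. Their poses are not given: they have to be found in the camera images.
- case: Plywood electrode case, fixed, left or right of the robot: 160 (x) x 220 (y) x 112 mm high without flap, walls 6 mm. Origin: centre of its underside; -x is its front (robot side), flap hinged along the top of its +x side. Two slots 33 (x) x 9 (y) mm, 30 deep, floor 6 mm above origin, at x = -20, y = +42 and -42 mm: plate electrode in one, two-rod electrode in the other, which varies.
- flap (a joint): Angle of the cover flap (160 x 220 x 8 mm board), rad: 0 shut, flat on the case; grows as its front edge swings up and back; 1.57 upright; stop at 1.9. Starts shut or slightly ajar. The hinge has friction: the flap stays where it is left, and 3 to 4 N at the grip block lifts it.
- flap_grip (a point): Point to grip on the upright wooden block at the middle of the flap's front edge. Block 20 (case x) x 24 (case y) mm, 36 mm high over the flap's face; the point is on its middle line, 26 mm above that face; with the flap shut 63 mm in front of the case's centre, 146 mm above the bench. Axes as the case's when shut, turning with the flap. Pinched across 24 mm it can pivot in the fingers.
- flap_hinge (a point): Middle of the hinge line (which runs along case y), 80 mm behind the case's centre, 112 mm above the bench; axes as the case's. With the flap shut flap_grip is 143 mm in front of it and 34 mm above it.
- plate_grip (a point): Centre of the plate electrode's black head, a flat bar 44 (its x) x 12 (y) x 26 mm high (z up). Below it a flat copper blade 30 (x) x 6 (y) mm, 72 mm long. Whole: 98 mm tall, 60 to 130 g; this point is 85 mm above the lower end. Starts upright in a slot, hidden under the flap, its x along case x, head top 8 mm below the case's rim.
- plate_foot (a point): Middle of the lower end of the plate electrode's blade, 85 mm below plate_grip; z runs up along the blade.
- fork_grip (a point): Centre of the round black head (20 mm diameter, 18 mm high) of the two-rod electrode: two dark rods 6 mm thick, 24 mm apart, under a head. It stands in the other slot, 98 mm tall, this point 89 mm above its lower end. It must stay there.
- beaker_rim (a point): Centre of the mouth of the loose glass cell beaker that stands on the pale board: straight-sided, 90 mm outer diameter, wall 3 mm, 95 mm tall; rim 101 mm above the bench; inner floor about 90 mm below this point.
- board_top (a point): Centre of the upper face of the pale square board, 200 x 200 x 6 mm, fixed to the bench, on the other side from the case. The beaker stands near its middle and a small dark rubber bung, 24 mm tall, near its +x, +y corner.
- beaker: The cell beaker itself; origin at the centre of its underside, z up.
- plate: The plate electrode; origin at the lower end of its blade (same point as plate_foot).
- bung: Bystander: rubber bung, 28 mm diameter, on the board.
- beaker2: Bystander: smaller glass beaker, 72 mm diameter, 80 mm tall, standing on the bare bench.
- amber_bottle: Bystander: amber dropper bottle, 48 mm diameter, 124 mm tall with its bulb, between case and board on the robot's side.
- clear_bottle: Bystander: clear dropper bottle, 48 mm diameter, 124 mm tall.
- dish: Bystander: shallow white dish, 84 mm diameter, 18 mm high.

How it is judged:
By the outcome, as a careful person would: the job done as asked, in the order asked, and still so for the second after the job is handed in, while the arm keeps its last pose, push and grip.
It also fails if it takes over 64 s, if anything falls off the work surface, if the arm or the gripper's body presses on something with over 40 N, if the wrist force passes 120 N, or if a joint passes its speed limit or range.

## Working session

There is one attempt and no reset: what is moved stays moved. The work goes in short steps, Python scripts to look and compute and a tool call to move; the robot and the scene stay as the last step left them, time stands still between calls to the robot, and variables do not carry over. Pictures are saved under pics/ and viewed, and the job is handed in when it is done.

Besides the shell and the picture viewer there is one more tool, called as name(argument=value, ...) on one line, values as JSON. drive_tool: Moves the arm, as the interface text tells. Its arguments: {"type":"object","properties":{"commands":{"type":"array","items":{"type":"number"}}},"required":["commands"]}

```bash
ls; mkdir -p pics; python3 - <<'E'
from cell import r
import cv2
s=r.get_state(); print({k:(v if not hasattr(v,'round') else v) for k,v in s.items()})
for n in ["scene","top","wrist"]:
    p=r.read_camera(n); cv2.imwrite(f"pics/{n}0.png",p["color"][:,:,::-1]); print(n,p["K"],p["T"],[k for k in p])
    if n!="wrist":
        for th in ["case","flap_grip","beaker","board_top","amber_bottle","beaker2","clear_bottle","dish","bung"]:
            try:
                m=r.masks_of(p,th); print(th,[(round(a["p"],2),[int(x) for x in a["point"]]) for a in m[:3]])
            except Exception as e: print(th,e)
E
```

```text
pics
{'t': 0.0, 'qpos': array([ 1.20737309,  0.43520634,  0.02499692,  1.5740372 , -0.0116056 ,
        1.13396821, -0.07510027]), 'joint_velocities': array([ 2.39007472e-04,  1.76828626e-05, -1.38900210e-03,  1.33072545e-03,
        1.02204268e-03, -7.91730141e-04, -5.20559705e-04]), 'tau': array([-5.39744578e-04, -6.67842722e+01,  9.84083824e-01, -3.14460039e+01,
       -6.08883868e-02,  4.29487566e-02,  1.55081361e-04]), 'eef_pos': array([ 0.1609884 , -0.60342657,  0.22597873]), 'tool_rot': array([ 9.91514262e-01,  1.29995867e-01, -1.64629072e-04, -7.18337774e-04]), 'force': array([-0.14853762, -1.00546361,  0.38143251]), 'torque': array([ 0.03565148, -0.02465998,  0.02190916]), 'grip_width': 0.9980551681734002}
scene [[598.82168784   0.         312.38553178]
 [  0.         598.82168784 231.92527208]
 [  0.           0.           1.        ]] [[-0.22468329 -0.79768727  0.55965385  1.30316037]
 [ 0.9743653  -0.19062915  0.11946875  0.14849414]
 [ 0.01138763  0.57214993  0.82006999  1.21628357]
 [ 0.          0.          0.          1.        ]] ['color', 'K', 'T', 'shot']
case [(0.
[... 715 characters left out ...]
[(0.85, [244, 242]), (0.46, [389, 253])]
beaker [(0.91, [325, 166]), (0.64, [406, 264])]
board_top [(0.97, [389, 253])]
amber_bottle [(0.71, [327, 304])]
beaker2 [(0.91, [325, 166]), (0.64, [406, 264])]
clear_bottle [(0.84, [501, 206])]
dish [(0.79, [158, 331])]
bung []
wrist [[371.64829954   0.         323.84121563]
 [  0.         371.64829954 244.07436635]
 [  0.           0.           1.        ]] [[ 2.59218929e-01  9.22378894e-01  2.86396095e-01  2.39517186e-01]
 [-9.65818524e-01  2.47451024e-01  7.72176767e-02 -5.82088895e-01]
 [ 3.54948265e-04 -2.96622937e-01  9.54994611e-01  3.85183280e-01]
 [ 0.00000000e+00  0.00000000e+00  0.00000000e+00  1.00000000e+00]] ['color', 'K', 'T', 'shot']
```

View images.

View pics/scene0.png

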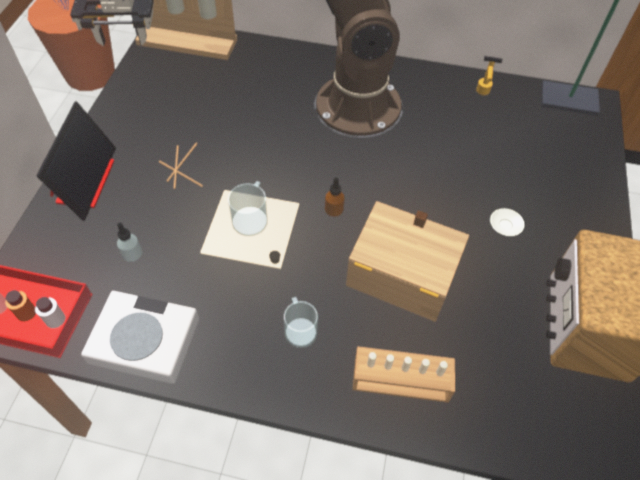

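View pics/top0.png

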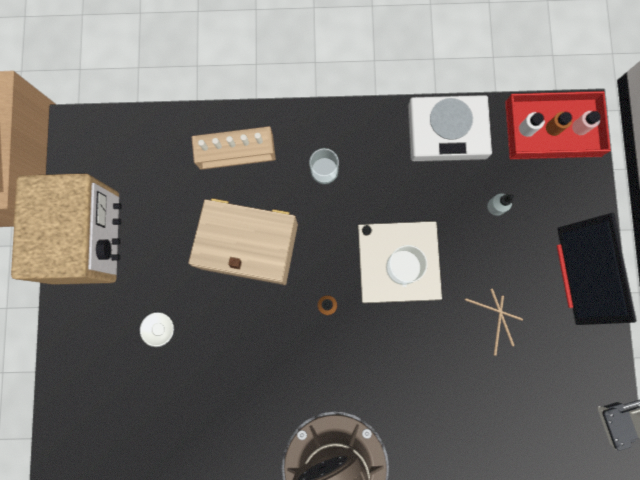

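View pics/wrist0.png

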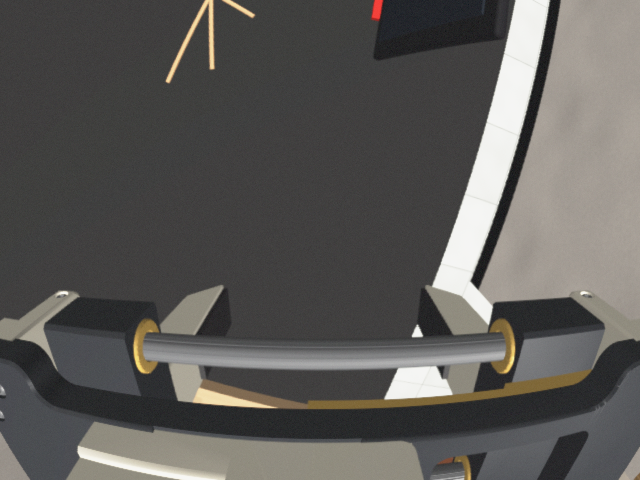

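```bash
python3 - <<'E'
import cv2
a=cv2.imread("pics/top0.png"); cv2.imwrite("pics/t1.png",cv2.resize(a[190:295,180:310],None,fx=6,fy=5.7,interpolation=cv2.INTER_CUBIC)[:600,:790])
a=cv2.imread("pics/scene0.png"); cv2.imwrite("pics/s1.png",cv2.resize(a[195:325,340:480],None,fx=4.5,fy=4.5,interpolation=cv2.INTER_CUBIC))
a=cv2.imread("pics/top0.png"); cv2.imwrite("pics/t2.png",cv2.resize(a[210:320,350:450],None,fx=5,fy=5,interpolation=cv2.INTER_CUBIC))
a=cv2.imread("pics/scene0.png"); cv2.imwrite("pics/s2.png",cv2.resize(a[170:270,195:305],None,fx=5,fy=5,interpolation=cv2.INTER_CUBIC))
E
```

```text
(no output)
```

View pics/t1.png

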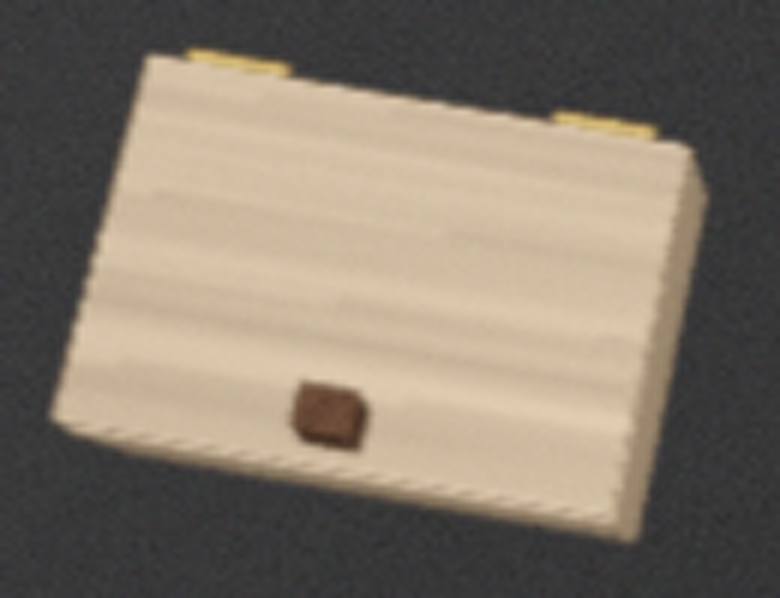

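View pics/s1.png

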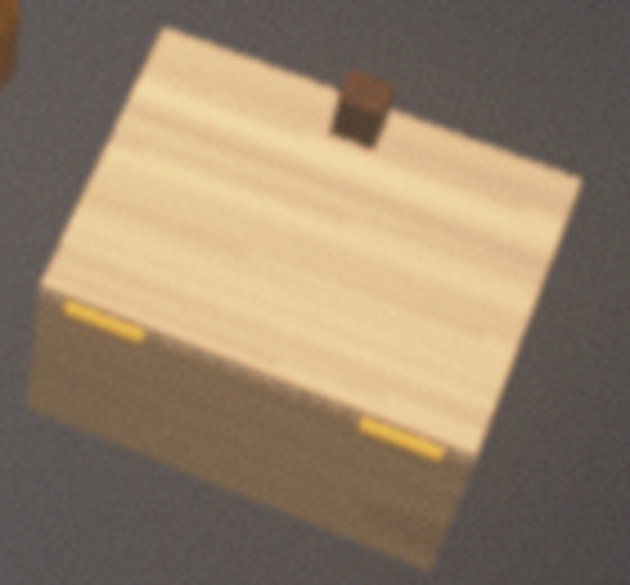

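View pics/t2.png

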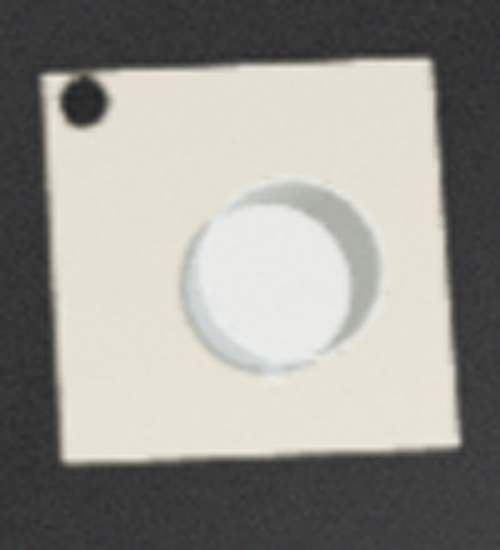

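View pics/s2.png

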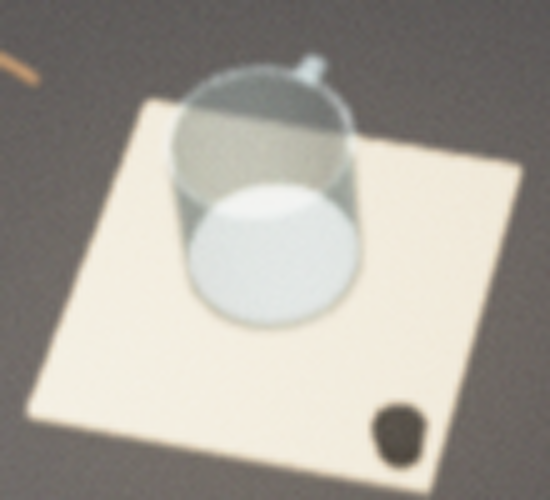

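```bash
cat > h.py <<'E'
import numpy as np, json
from scipy.optimize import least_squares
from scipy.spatial.transform import Rotation as R
CAM={'scene':(598.82168784,312.38553178,231.92527208,np.array([[-0.22468329,-0.79768727,0.55965385,1.30316037],[0.9743653,-0.19062915,0.11946875,0.14849414],[0.01138763,0.57214993,0.82006999,1.21628357]])),
'top':(548.35701848,322.16528524,235.60585434,np.array([[-0.0248007,0.98835125,-0.15015571,0.3551806],[-0.99959014,-0.02666533,-0.010417,0.00146283],[-0.0142996,0.14983582,0.98860748,1.40214381]]))}
def proj(c,P):
    f,cx,cy,T=CAM[c]; q=(np.atleast_2d(P)-T[:,3])@T[:,:3]
    return np.c_[cx+f*q[:,0]/-q[:,2], cy+f*-q[:,1]/-q[:,2]]
def ray(c,uv):
    f,cx,cy,T=CAM[c]; d=np.array([(uv[0]-cx)/f,-(uv[1]-cy)/f,-1]); return T[:,3],T[:,:3]@d
def at_z(c,uv,z):
    o,d=ray(c,uv); return o+d*(z-o[2])/d[2]
def cpt(p,local):
    x,y,yaw=p[:3]; c,s=np.cos(yaw),np.sin(yaw); l=np.atleast_2d(local)
    return np.c_[x+c*l[:,0]-s*l[:,1], y+s*l[:,0]+c*l[:,1], l[:,2]]
def flap(th,fx,fy,fz): # fx: distance in front of hinge, fz above hinge
    X=80-(fx*np.cos(th)-fz*np.sin(th)); Z=112+fx*np.sin(th)+fz*np.cos(th)
    return np.array([X,fy,Z])/1000
E
cat > fit.py <<'E'
from h import *
obs=[('top','f',(0,110,8),(204.5,199.6)),('top','f',(0,-110,8),(295,215.4)),('top','f',(160,110,8),(188.3,263.3)),('top','f',(160,-110,8),(282,281.6)),
('scene','f',(0,110,8),(445.6,296.1)),('scene','f',(0,-110,8),(349.3,258.3)),('scene','f',(160,110,8),(468.9,234.6)),('scene','f',(160,-110,8),(376.7,201.2)),
('scene','c',(80,-110,0),(346.2,285)),('scene','c',(80,110,0),(435.6,321.7))]
def res(p):
    o=[]
    for c,k,l,uv in obs:
        P=flap(p[3],*l) if k=='f' else np.array(l)/1000
        o.append(proj(c,cpt(p,P))[0]-uv)
    return np.concatenate(o)
s=least_squares(res,[.45,.2,-.1,0],loss='soft_l1'); print(s.x, np.round(res(s.x).reshape(-1,2),1).tolist())
p=s.x
for n,l in [('grip',(143,0,34)),]:
    P=cpt(p,flap(p[3],*l)); print(n,P,proj('top',P),proj('scene',P))
for dx in(133,153):
  for dy in (-12,12): P=cpt(p,flap(p[3],dx,dy,44)); print(dx,dy,proj('top',P),proj('scene',P))
print('beaker',at_z('top',(406.4,265.4),.101),at_z('scene',(247.4,198.4),.101), at_z('scene',(195+275/5,170+255/5),.010))
for y in(42,-42): print('slot',y,cpt(p,[-.02,y/1000,.091]))
for c,uv in [('top',(366.7,230)),('top',(327,305)),('top',(324,160)),('top',(157,330))]: print(at_z(c,uv,.02))
E
python3 fit.py
```

```text
[ 0.54544783  0.20469581 -0.20855962  0.07648904] [[-0.4, -0.9], [-0.8, -0.5], [0.0, 0.1], [-1.3, -1.1], [0.2, -0.9], [-0.6, -1.2], [0.1, 0.4], [-0.6, -0.1], [-0.5, -0.5], [-0.0, -0.8]]
grip [[0.48676387 0.21711551 0.15682786]] [[234.20112711 262.86452944]] [[420.66111396 217.39008832]]
133 -12 [[239.6341657  258.77912601]] [[414.51035098 216.572206  ]]
133 12 [[229.31708313 256.87491611]] [[424.9605888  220.38927443]]
153 -12 [[237.72171133 267.33096055]] [[417.63094385 209.55986318]]
153 12 [[227.36961766 265.41318348]] [[428.02135566 213.32033638]]
beaker [ 0.47585293 -0.18308325  0.101     ] [ 0.48369073 -0.18481844  0.101     ] [ 0.48371517 -0.1854382   0.01      ]
slot 42 [[0.53457736 0.24992669 0.091     ]]
slot -42 [[0.51718508 0.16774696 0.091     ]]
[ 0.57650195 -0.09788937  0.02      ]
[0.38928103 0.0082911  0.02      ]
[0.76403353 0.00631177 0.02      ]
[0.33806407 0.43397099 0.02      ]
```

```bash
cat > g.py <<'E'
import sys
from h import *
from cell import r
# usage: g.py x y z tcp(world,m) toolx_angle_deg [tilt not used]
def go(pos,ang,verbose=True):
    s=r.get_state(); q=R.from_quat(s['tool_rot']); p=np.array(s['eef_pos'])
    a=np.radians(ang); tr=R.from_matrix(np.array([[np.cos(a),np.sin(a),0],[np.sin(a),-np.cos(a),0],[0,0,-1]]))
    d=q.inv().apply(np.array(pos)-p)*100; w=(q.inv()*tr).as_rotvec()
    print('t',round(s['t'],2),'tcp',p.round(4),'zax',q.as_matrix()[:,2].round(3),'F',np.round(s['force'],1),'w',round(s['grip_width'],3),'q7',round(s['qpos'][6],2))
    print('shift cm',d.round(2),'rot',w.round(3),'rows',round(max(np.linalg.norm(d)/4.17,np.degrees(np.linalg.norm(w))/7.16),1))
if __name__=='__main__': go([float(x) for x in sys.argv[1:4]],float(sys.argv[4]))
E
python3 g.py 0.487 0.217 0.27 168.05
```

```text
t 1.05 tcp [ 0.1611 -0.6039  0.2268] zax [-0. -0. -1.] F [-0.7  0.5 -0.2] w 0.999 q7 -0.08
shift cm [ 52.65 -70.92  -4.33] rot [-0.     0.    -2.672] rows 21.4
```

drive_tool(commands=[2.4, -3.2, -0.3, 0, 0, -0.12, 0.2, 4.8, -6.4, -0.6, 0, 0, -0.24, 0.2, 7.2, -9.6, -0.9, 0, 0, -0.36, 0.2, 9.6, -12.8, -1.2, 0, 0, -0.48, 0.2, 12, -16, -1.5, 0, 0, -0.6, 0.2])

```text
t: 1.47
eef_pos: [0.2362, -0.4166, 0.2419]
tool_rot: [0.908, 0.42, -0.0, 0.0]
force: [1.0, -0.5, 0.2]
grip_width: 0.688
```

```bash
python3 g.py 0.487 0.217 0.27 168.05
```

```text
t 1.47 tcp [ 0.2362 -0.4166  0.2419] zax [-0.    -0.001 -1.   ] F [ 1.  -0.5  0.2] w 0.688 q7 0.2
shift cm [ 64.52 -21.91  -2.84] rot [-0.000e+00  1.000e-03 -2.067e+00] rows 16.5
```

drive_tool(commands=[3.9, -1.3, -0.2, 0, 0, -0.12, 0.2, 7.8, -2.6, -0.4, 0, 0, -0.24, 0.2, 11.7, -3.9, -0.6, 0, 0, -0.36, 0.2, 15.6, -5.2, -0.8, 0, 0, -0.48, 0.2, 19.5, -6.5, -1, 0, 0, -0.6, 0.2])

```text
t: 1.88
eef_pos: [0.3139, -0.2263, 0.2521]
tool_rot: [0.743, 0.669, -0.0, 0.001]
force: [1.6, -0.4, 0.6]
grip_width: 0.597
```

```bash
python3 g.py 0.487 0.217 0.27 168.05
```

```text
t 1.88 tcp [ 0.3139 -0.2263  0.2521] zax [ 0.    -0.001 -1.   ] F [ 1.6 -0.4  0.6] w 0.597 q7 0.36
shift cm [45.89 12.59 -1.82] rot [-0.000e+00  1.000e-03 -1.467e+00] rows 11.7
```

drive_tool(commands=[3.8, 1.0, -0.2, 0, 0, -0.12, 0.2, 7.6, 2.0, -0.4, 0, 0, -0.24, 0.2, 11.4, 3.1, -0.6, 0, 0, -0.36, 0.2, 15.2, 4.2, -0.7, 0, 0, -0.48, 0.2, 19, 5.2, -0.8, 0, 0, -0.6, 0.2])

```text
t: 2.3
eef_pos: [0.3867, -0.0431, 0.2603]
tool_rot: [0.512, 0.859, 0.0, 0.001]
force: [1.6, -1.0, -0.1]
grip_width: 0.601
```

```bash
python3 g.py 0.487 0.217 0.27 168.05
```

```text
t 2.3 tcp [ 0.3867 -0.0431  0.2603] zax [ 0.001 -0.001 -1.   ] F [ 1.6 -1.  -0.1] w 0.601 q7 0.43
shift cm [18.11 21.19 -0.98] rot [ 0.     0.002 -0.867] rows 6.9
```

drive_tool(commands=[2.6, 3.0, -0.2, 0, 0, -0.12, 0.2, 5.2, 6.0, -0.3, 0, 0, -0.24, 0.2, 7.8, 9.1, -0.5, 0, 0, -0.36, 0.2, 10.4, 12.2, -0.6, 0, 0, -0.48, 0.2, 13, 15.2, -0.7, 0, 0, -0.6, 0.2])

```text
t: 2.72
eef_pos: [0.4598, 0.1431, 0.2671]
tool_rot: [0.236, 0.972, 0.0, 0.001]
force: [-0.0, 0.0, 0.3]
grip_width: 0.6
```

```bash
python3 g.py 0.487 0.217 0.27 168.05
```

```text
t 2.72 tcp [0.4598 0.1431 0.2671] zax [ 0.001 -0.    -1.   ] F [-0.   0.   0.3] w 0.6 q7 0.45
shift cm [ 0.97  7.81 -0.29] rot [ 0.     0.001 -0.267] rows 2.1
```

drive_tool(commands=[0.4, 2.7, -0.1, 0, 0, -0.1, 0.2, 0.7, 5.4, -0.2, 0, 0, -0.2, 0.2, 1, 7.8, -0.2, 0, 0, -0.267, 0.2, 1, 7.8, -0.2, 0, 0, -0.267, 0.2, 1, 7.8, -0.2, 0, 0, -0.267, 0.2])

```text
t: 3.13
eef_pos: [0.4862, 0.2163, 0.2684]
tool_rot: [0.106, 0.994, 0.0, -0.0]
force: [0.5, 0.0, -0.2]
grip_width: 0.598
```

```bash
python3 g.py 0.487 0.217 0.27 168.05; python3 - <<'E'
from cell import r
import cv2
for n in ["wrist"]:
    p=r.read_camera(n); cv2.imwrite(f"pics/{n}1.png",p["color"][:,:,::-1])
    print(repr(p["T"]))
    for m in r.masks_of(p,"flap_grip")[:2]: print(m["p"],m["point"])
E
```

```text
t 3.13 tcp [0.4862 0.2163 0.2684] zax [-0.001  0.001 -1.   ] F [ 0.5  0.  -0.2] w 0.598 q7 0.53
shift cm [-0.07  0.09 -0.16] rot [ 0.001 -0.001 -0.004] rows 0.0
array([[ 2.09156361e-01, -9.34742262e-01, -2.87246445e-01,
         4.08845862e-01],
       [ 9.77882198e-01,  1.99882748e-01,  6.15897284e-02,
         2.34151366e-01],
       [-1.54913214e-04, -2.93775069e-01,  9.55874565e-01,
         4.26946061e-01],
       [ 0.00000000e+00,  0.00000000e+00,  0.00000000e+00,
         1.00000000e+00]])
0.88 [324.5, 260.7]
```

View pics/wrist1.png

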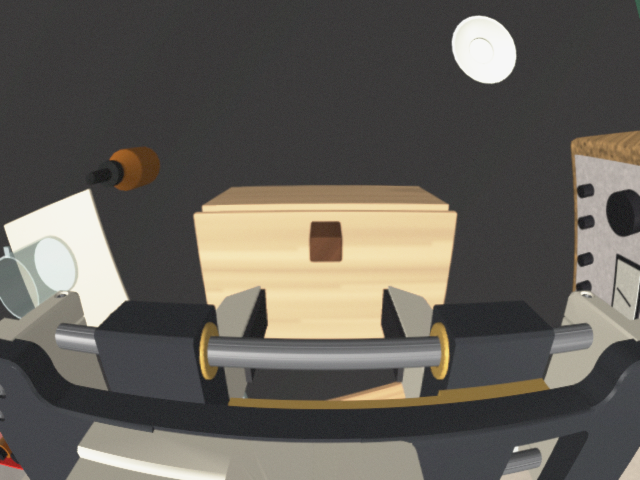

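drive_tool(commands=[0, 0.1, 4, 0, 0, 0, 0.2, 0, 0.1, 8, 0, 0, 0, 0.1, 0, 0.1, 11, 0, 0, 0, 0, 0, 0.1, 12.7, 0, 0, 0, 0, 0, 0.1, 12.7, 0, 0, 0, 0])

```text
t: 3.65
eef_pos: [0.4848, 0.2128, 0.1384]
tool_rot: [0.108, 0.994, -0.002, -0.002]
force: [-0.1, -0.4, -0.2]
grip_width: 0.508
```

```bash
python3 g.py 0.487 0.217 0.141 168.05; python3 - <<'E'
from cell import r
import cv2
for n in ["wrist","scene"]:
    p=r.read_camera(n); c=p["color"][:,:,::-1]
    if n=="scene": c=cv2.resize(c[130:330,310:510],None,fx=3,fy=3)
    cv2.imwrite(f"pics/{n}2.png",c)
E
```

```text
t 3.65 tcp [0.4848 0.2128 0.1384] zax [-0.005 -0.004 -1.   ] F [-0.1 -0.4 -0.2] w 0.508 q7 0.41
shift cm [-0.12  0.46 -0.27] rot [-0.005 -0.004 -0.008] rows 0.1
```

View pics/wrist2.png

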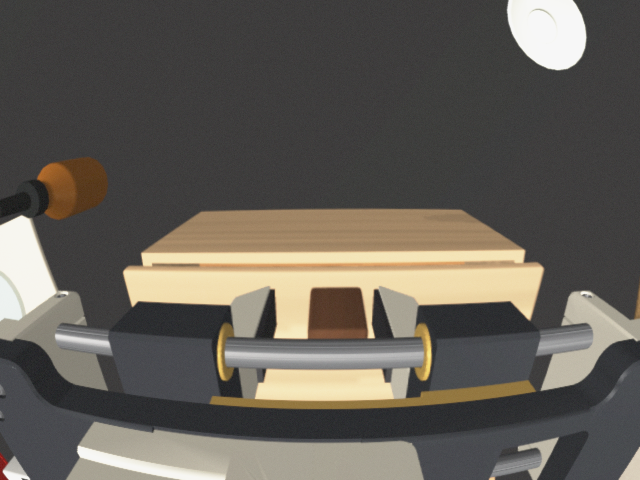

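View pics/scene2.png

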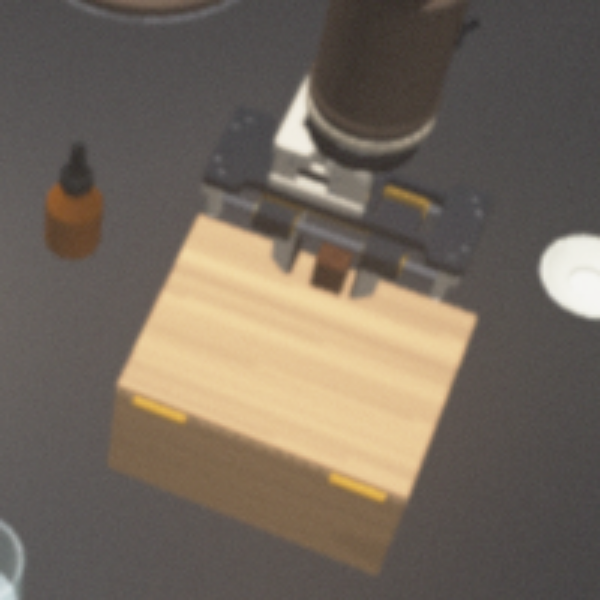

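drive_tool(commands=[0, 0.3, 0, 0, 0, 0, 0, 0, 0.3, 0, 0, 0, 0, -0.3, 0, 0.3, 0, 0, 0, 0, -1, 0, 0.3, 0, 0, 0, 0, -1, 0, 0.3, 0, 0, 0, 0, -1])

```text
t: 4.17
eef_pos: [0.4872, 0.2178, 0.142]
tool_rot: [0.107, 0.994, -0.001, 0.0]
force: [-3.1, -10.5, 1.6]
grip_width: 0.259
```

drive_tool(commands=[0, 0, 0, 0, 0, 0, -1, 0, 0, 0, 0, 0, 0, -1, 0, 0, 0, 0, 0, 0, -1])

```text
t: 4.42
eef_pos: [0.4871, 0.2178, 0.1417]
tool_rot: [0.107, 0.994, -0.001, -0.0]
force: [-1.8, -5.6, 4.3]
grip_width: 0.255
```

```bash
python3 g.py 0.487 0.217 0.141 168.05; python3 - <<'E'
from cell import r
import cv2
for n in ["wrist"]:
    p=r.read_camera(n); c=p["color"][:,:,::-1]
    cv2.imwrite(f"pics/{n}3.png",c)
E
```

```text
t 4.42 tcp [0.4871 0.2178 0.1417] zax [-0.    -0.002 -1.   ] F [-1.8 -5.6  4.3] w 0.255 q7 0.4
shift cm [-0.01 -0.08  0.07] rot [-0.002  0.    -0.006] rows 0.0
```

View pics/wrist3.png

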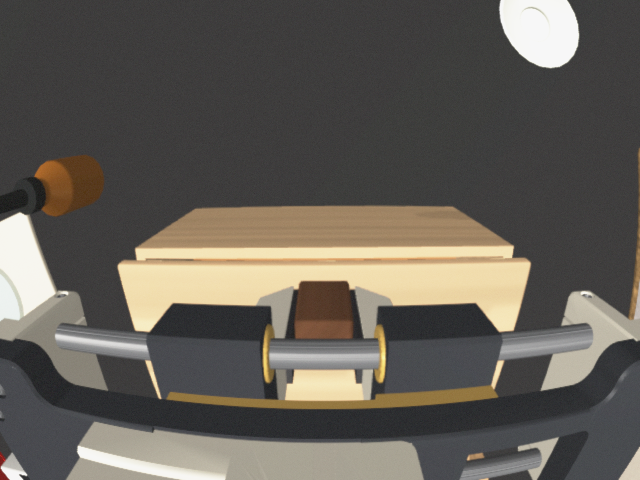

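```bash
cat > arc.py <<'E'
from h import *
from cell import r
import sys
P=np.array([0.5454,0.2047,-0.2086])
H=cpt(P,[.08,0,.112])[0]; ex=np.array([np.cos(P[2]),np.sin(P[2]),0])
def th():
    s=r.get_state(); q=R.from_quat(s['tool_rot']); g=np.array(s['eef_pos'])-.019*q.as_matrix()[:,2]
    d=H-g; f=d@ex; h=-d[2]
    rad=np.hypot(f,h); a=np.arctan2(h,f)-np.arctan2(34,143)
    return s,q,g,f,h,rad,a
if __name__=='__main__':
    s,q,g,f,h,rad,a=th(); print('rad',rad,'theta',a,'F',s['force'].round(1),'T',s['torque'].round(1),'w',s['grip_width'],'t',s['t'])
    step=float(sys.argv[1])
    for k in range(1,6):
        d=step*k; F=f*np.cos(d)-h*np.sin(d); Z=f*np.sin(d)+h*np.cos(d)
        w=(f-F)*ex+np.array([0,0,Z-h]); print((q.inv().apply(w)*100).round(2))
E
python3 arc.py 0.08
```

```text
rad 0.148024965933186 theta 0.10188271471332894 F [-2.6 -4.7  4.2] T [-1.  -0.1  0.1] w 0.2608288445617545 t 4.4667
[-0.43  0.   -1.1 ]
[-0.95  0.   -2.16]
[-1.56  0.   -3.18]
[-2.24  0.   -4.15]
[-3.    0.01 -5.06]
```

drive_tool(commands=[-0.43, 0, -1.1, 0, 0, 0, -1, -0.95, 0, -2.16, 0, 0, 0, -1, -1.56, 0, -3.18, 0, 0, 0, -1, -2.24, 0, -4.15, 0, 0, 0, -1, -3, 0, -5.06, 0, 0, 0, -1])

```text
t: 4.88
eef_pos: [0.5163, 0.2117, 0.1932]
tool_rot: [0.107, 0.994, -0.001, -0.001]
force: [-1.4, -3.4, -5.8]
grip_width: 0.26
```

```bash
python3 arc.py 0.08;python3 - <<'E'
from cell import r
import cv2
for n in ["wrist"]:
    p=r.read_camera(n); c=p["color"][:,:,::-1]
    cv2.imwrite(f"pics/{n}4.png",c)
E
```

```text
rad 0.14873702685306334 theta 0.5058073669866425 F [-1.4 -3.4 -5.8] T [-0.6  0.6  0.2] w 0.2603409491682072 t 4.8833
[-0.83  0.   -0.85]
[-1.73  0.01 -1.63]
[-2.69  0.01 -2.33]
[-3.71  0.02 -2.95]
[-4.76  0.02 -3.5 ]
```

View pics/wrist4.png

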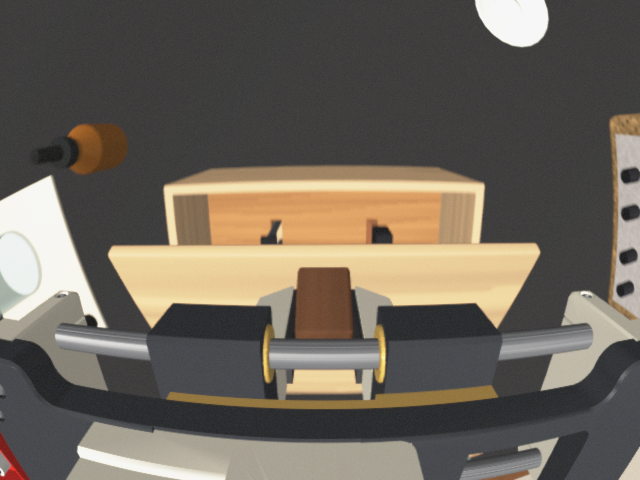

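Works well: the flap is at about 0.5 rad and the block is pivoting in the fingers. Next arc step.

drive_tool(commands=[-0.83, 0, -0.85, 0, 0, 0, -1, -1.73, 0, -1.63, 0, 0, 0, -1, -2.69, 0, -2.33, 0, 0, 0, -1, -3.71, 0, -2.95, 0, 0, 0, -1, -4.76, 0, -3.5, 0, 0, 0, -1])

```text
t: 5.35
eef_pos: [0.5628, 0.2019, 0.2284]
tool_rot: [0.107, 0.994, -0.0, -0.001]
force: [-4.0, -2.5, -5.7]
grip_width: 0.259
```

```bash
python3 arc.py 0.08
```

```text
rad 0.1490709427369536 theta 0.905716082753409 F [-4.  -2.5 -5.7] T [-0.4  0.9  0.1] w 0.2590189992525644 t 5.35
[-1.1   0.01 -0.46]
[-2.24  0.01 -0.82]
[-3.4   0.02 -1.1 ]
[-4.57  0.02 -1.28]
[-5.76  0.03 -1.37]
```

drive_tool(commands=[-1.1, 0, -0.46, 0, 0, 0, -1, -2.24, 0, -0.82, 0, 0, 0, -1, -3.4, 0, -1.1, 0, 0, 0, -1, -4.57, 0, -1.28, 0, 0, 0, -1, -5.76, 0, -1.37, 0, 0, 0, -1])

```text
t: 5.77
eef_pos: [0.6195, 0.19, 0.2424]
tool_rot: [0.107, 0.994, 0.0, -0.001]
force: [-4.9, -1.3, -1.6]
grip_width: 0.257
```

```bash
python3 arc.py 0.08
```

```text
rad 0.1494830335731908 theta 1.3075224028284418 F [-4.9 -1.3 -1.6] T [-0.3  1.2  0.1] w 0.2571106256505609 t 5.7667
[-1.2   0.01  0.01]
[-2.39  0.01  0.12]
[-3.56  0.02  0.32]
[-4.72  0.02  0.61]
[-5.85  0.03  1.  ]
```

drive_tool(commands=[-1.2, 0, 0, 0, 0, 0, -1, -2.39, 0, 0.12, 0, 0, 0, -1, -3.56, 0, 0.32, 0, 0, 0, -1, -4.72, 0, 0.61, 0, 0, 0, -1, -5.3, 0, 0.8, 0, 0, 0, -1])

```text
t: 6.18
eef_pos: [0.6729, 0.1788, 0.2346]
tool_rot: [0.107, 0.994, 0.001, 0.001]
force: [-2.6, -2.1, 5.1]
grip_width: 0.258
```

```bash
python3 arc.py 0.08;python3 - <<'E'
from cell import r
import cv2
for n in ["wrist","scene"]:
    p=r.read_camera(n); c=p["color"][:,:,::-1]
    if n=="scene": c=cv2.resize(c[130:330,310:510],None,fx=3,fy=3)
    cv2.imwrite(f"pics/{n}5.png",c)
E
```

```text
rad 0.15015100631417946 theta 1.6773510237085638 F [-2.6 -2.1  5.1] T [-0.5  0.8  0.1] w 0.2580711741679493 t 6.1833
[-1.11  0.01  0.45]
[-2.19  0.01  0.98]
[-3.22  0.02  1.6 ]
[-4.2   0.02  2.3 ]
[-5.11  0.03  3.07]
```

View pics/wrist5.png

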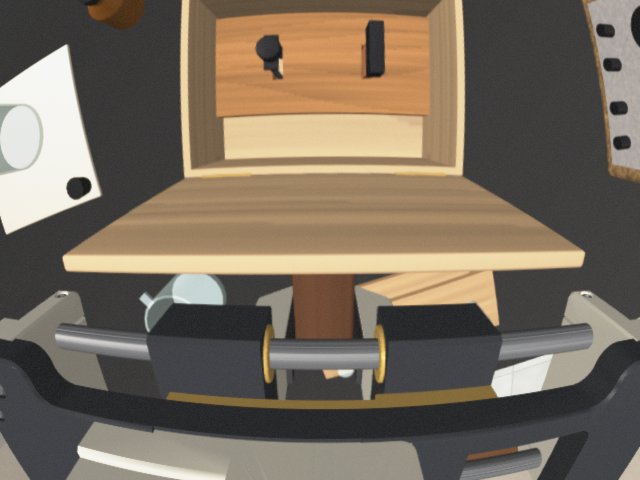

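View pics/scene5.png

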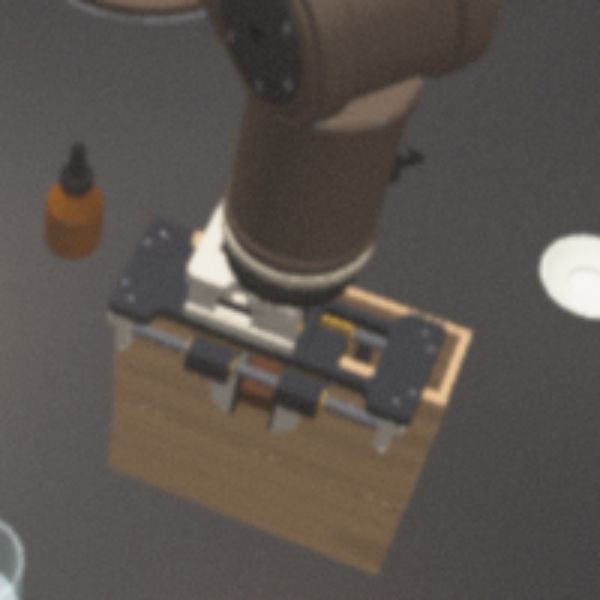

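drive_tool(commands=[0, 0, 0, 0, 0, 0, 0, 0, 0, 0, 0, 0, 0, 0, 0, 0, 0, 0, 0, 0, 0, 0, 0, -3, 0, 0, 0, 0, 0, 0, -6, 0, 0, 0, 0])

```text
t: 6.7
eef_pos: [0.67, 0.1786, 0.292]
tool_rot: [0.106, 0.994, -0.001, -0.002]
force: [0.7, 1.2, 1.3]
grip_width: 0.494
```

drive_tool(commands=[0, 0, -3, 0, 0, 0, 0, 2, 0, -6, 0, 0, 0, 0, 6, 0, -7, 0, 0, 0, 0, 9.5, 0, -7, 0, 0, 0, 0, 9.5, 0, -7, 0, 0, 0, 0])

```text
t: 7.12
eef_pos: [0.5713, 0.2037, 0.3653]
tool_rot: [0.102, 0.995, 0.0, 0.0]
force: [0.2, 2.5, 0.3]
grip_width: 0.497
```

```bash
python3 g.py 0.5346 0.2499 0.28 168.05;python3 - <<'E'
from cell import r
import cv2
for n in ["wrist","scene"]:
    p=r.read_camera(n); c=p["color"][:,:,::-1]
    if n=="wrist":
        print(repr(p["T"]))
        for m in r.masks_of(p,"plate_grip")[:2]: print(m["p"],m["point"])
    if n=="scene": c=cv2.resize(c[130:330,310:510],None,fx=3,fy=3)
    cv2.imwrite(f"pics/{n}6.png",c)
E
```

```text
t 7.12 tcp [0.5713 0.2037 0.3653] zax [ 0.     0.001 -1.   ] F [0.2 2.5 0.3] w 0.497 q7 0.65
shift cm [4.54 3.76 8.53] rot [0.001 0.    0.003] rows 2.5
array([[ 2.02250635e-01, -9.35792868e-01, -2.88767015e-01,
         4.93711441e-01],
       [ 9.79333780e-01,  1.93308430e-01,  5.94743442e-02,
         2.21040862e-01],
       [ 1.65431086e-04, -2.94828016e-01,  9.55550320e-01,
         5.23713726e-01],
       [ 0.00000000e+00,  0.00000000e+00,  0.00000000e+00,
         1.00000000e+00]])
0.96 [355.8, 161.6]
```

View pics/wrist6.png

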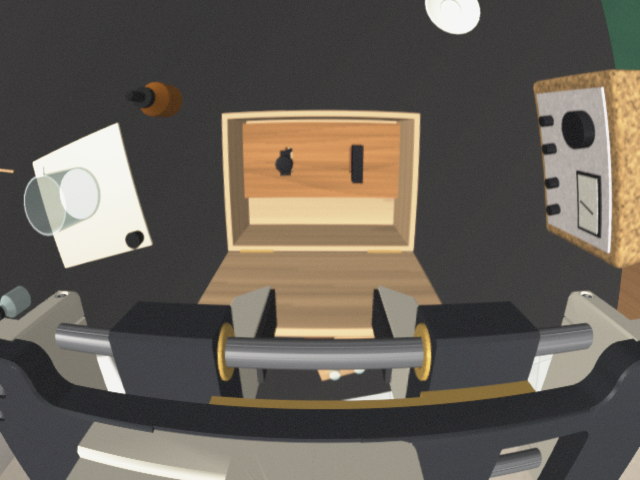

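View pics/scene6.png

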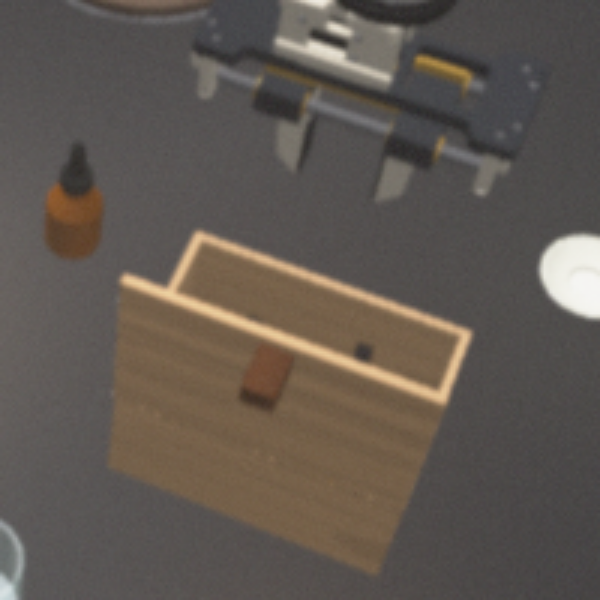

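```bash
cat > wr.py <<'E'
from h import *
def wray(T,K,uv):
    d=np.array([(uv[0]-K[0,2]),(uv[1]-K[1,2])]); rr=np.linalg.norm(d); a=rr/K[0,0]
    v=np.array([np.sin(a)*d[0]/rr,-np.sin(a)*d[1]/rr,-np.cos(a)]); return T[:3,3],T[:3,:3]@v
def wz(T,K,uv,z):
    o,d=wray(T,K,uv); return o+d*(z-o[2])/d[2]
def wproj(T,K,P):
    q=(np.asarray(P)-T[:3,3])@T[:3,:3]; x,y,z=q[0],-q[1],-q[2]; rho=np.hypot(x,y); a=np.arctan2(rho,z)
    return np.array([K[0,2]+K[0,0]*a*x/rho,K[1,2]+K[0,0]*a*y/rho])
E
python3 - <<'E'
import cv2
a=cv2.imread("pics/wrist6.png"); cv2.imwrite("pics/w6z.png",cv2.resize(a[100:260,215:425],None,fx=3.8,fy=3.7,interpolation=cv2.INTER_CUBIC))
E
```

```text
(no output)
```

View pics/w6z.png

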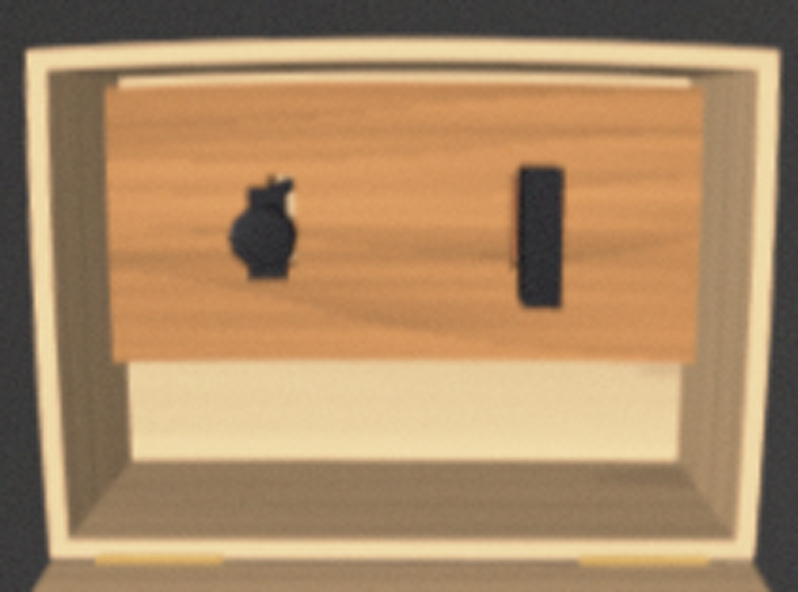

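```bash
python3 - <<'E'
from wr import *
T=np.array([[ 2.02250635e-01, -9.35792868e-01, -2.88767015e-01,4.93711441e-01],[ 9.79333780e-01,1.93308430e-01,5.94743442e-02,2.21040862e-01],[ 1.65431086e-04,-2.94828016e-01,9.55550320e-01,5.23713726e-01]])
K=np.array([[371.648,0,323.841],[0,371.648,244.074],[0,0,1]])
P=np.array([0.5454,0.2047,-0.2086])
Z=lambda u,v:(215+u/3.8-.37,100+v/3.7-.37)
# rim corners outer
obs=[((-80,-110),Z(27,48)),((-80,110),Z(780,50)),((80,-110),Z(50,558)),((80,110),Z(752,560))]
def f(p): return np.concatenate([wproj(T,K,cpt(p,[a[0]/1e3,a[1]/1e3,.112])[0])-uv for a,uv in obs])
print(f(P).round(1)); s=least_squares(f,P); print(s.x, f(s.x).round(1))
for p in (P,s.x):
  print([cpt(p,[-.02,y,.091]).round(4).tolist() for y in (.042,-.042)])
t=wz(T,K,Z(540,236),.104); print('head top',t)
print([wz(T,K,Z(u,v),.104).round(4) for u,v in ((519,166),(563,166),(519,307),(563,307))])
E
```

```text
[-1.3 -0.3 -1.6 -0.5 -1.3 -1.3 -1.1 -0.9]
[ 0.54658449  0.20609626 -0.20846932] [ 0.   0.4 -0.2  0.4  0.1 -0.6  0.1 -0.2]
[[[0.5345, 0.2499, 0.091]], [[0.5171, 0.1678, 0.091]]]
[[[0.5357, 0.2513, 0.091]], [[0.5183, 0.1691, 0.091]]]
head top [0.53487256 0.25046945 0.104     ]
[array([0.5126, 0.2485, 0.104 ]), array([0.515 , 0.2613, 0.104 ]), array([0.5553, 0.2402, 0.104 ]), array([0.5578, 0.2531, 0.104 ])]
```

drive_tool(commands=[2.2, 1.9, 4, 0, 0, 0, -0.13, 4.5, 3.8, 8.5, 0, 0, 0, -0.13, 4.5, 3.8, 11, 0, 0, 0, -0.13, 4.5, 3.8, 11, 0, 0, 0, -0.13, 4.5, 3.8, 11, 0, 0, 0, -0.13])

```text
t: 7.68
eef_pos: [0.5422, 0.2448, 0.2509]
tool_rot: [0.107, 0.994, -0.001, -0.002]
force: [0.2, -0.3, 0.8]
grip_width: 0.43
```

```bash
python3 g.py 0.535 0.2505 0.074 168.05;python3 - <<'E'
from cell import r
import cv2
from wr import *
for n in ["wrist"]:
    p=r.read_camera(n); c=p["color"][:,:,::-1]
    for m in r.masks_of(p,"plate_grip")[:1]: 
        print(m["p"],m["point"]); ys,xs=np.where(m["pixels"]); print(xs.min(),xs.max(),ys.min(),ys.max())
        print(wproj(p["T"],p["K"],[.535,.2505,.104]), wproj(p["T"],p["K"],[.535,.2505,.093]))
    cv2.imwrite(f"pics/{n}7.png",c)
E
```

```text
t 7.68 tcp [0.5422 0.2448 0.2509] zax [-0.004 -0.002 -1.   ] F [ 0.2 -0.3  0.8] w 0.43 q7 0.5
shift cm [ 0.76  0.45 17.69] rot [-0.003 -0.004 -0.005] rows 4.2
0.7 [330.3, 213.9]
322 336 187 242
[327.69589722 218.69500865] [327.6149662  215.85373766]
```

View pics/wrist7.png

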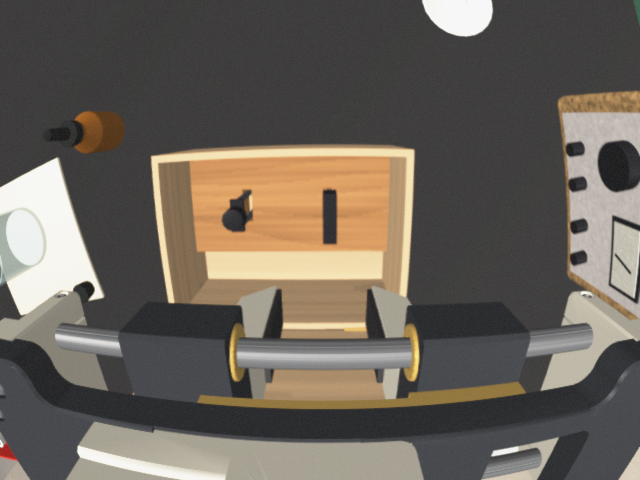

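drive_tool(commands=[0.3, 0.3, 2, 0, 0, 0, -0.13, 0.5, 0.5, 5, 0, 0, 0, -0.13, 0.5, 0.5, 8, 0, 0, 0, -0.13, 0.5, 0.5, 10, 0, 0, 0, -0.13, 0.5, 0.5, 10, 0, 0, 0, -0.13])

```text
t: 8.2
eef_pos: [0.5392, 0.2499, 0.1509]
tool_rot: [0.108, 0.994, -0.001, -0.001]
force: [-0.4, -0.8, -0.4]
grip_width: 0.434
```

```bash
python3 g.py 0.535 0.2510 0.074 168.05;python3 - <<'E'
from cell import r
import cv2
from wr import *
for n in ["wrist"]:
    p=r.read_camera(n); c=p["color"][:,:,::-1]
    for m in r.masks_of(p,"plate_grip")[:1]: 
        print(m["p"],m["point"]); ys,xs=np.where(m["pixels"]); print(xs.min(),xs.max(),ys.min(),ys.max())
        print(wproj(p["T"],p["K"],[.535,.251,.104]), wproj(p["T"],p["K"],[.535,.251,.093]))
    cv2.imwrite(f"pics/{n}8.png",c)
    print(r.get_state()['eef_pos'])
E
```

```text
t 8.2 tcp [0.5392 0.2499 0.1509] zax [-0.002 -0.002 -1.   ] F [-0.4 -0.8 -0.4] w 0.434 q7 0.41
shift cm [0.42 0.03 7.69] rot [-0.002 -0.002 -0.008] rows 1.8
0.58 [324.3, 255.1]
313 334 212 297
[322.23938365 263.42705294] [322.36911388 257.31600684]
[0.54026432 0.25182263 0.15466292]
```

View pics/wrist8.png

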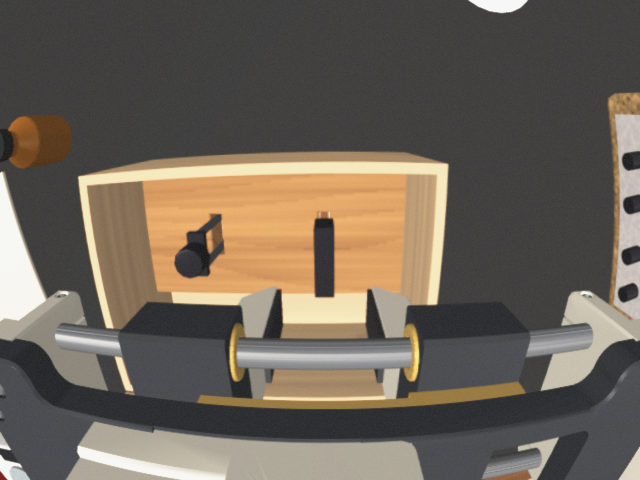

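```bash
python3 g.py 0.535 0.2513 0.074 168.05
```

```text
t 8.3 tcp [0.5403 0.2518 0.1547] zax [ 0.002  0.001 -1.   ] F [ 0.2 -0.   0.8] w 0.434 q7 0.41
shift cm [ 0.51 -0.17  8.07] rot [ 0.001  0.001 -0.007] rows 1.9
```

drive_tool(commands=[0.5, -0.1, 2, 0, 0, 0, -0.13, 0.5, -0.1, 4, 0, 0, 0, -0.13, 0.5, -0.1, 6, 0, 0, 0, -0.13, 0.5, -0.1, 7.5, 0, 0, 0, -0.13, 0.5, -0.1, 8, 0, 0, 0, -0.13])

```text
t: 8.72
eef_pos: [0.5348, 0.2518, 0.0736]
tool_rot: [0.107, 0.994, 0.0, 0.001]
force: [-0.3, 0.4, -0.3]
grip_width: 0.439
```

```bash
python3 -c "
from cell import r
import cv2
p=r.read_camera('wrist'); cv2.imwrite('pics/wrist9.png',p['color'][:,:,::-1])
"; python3 g.py 0.535 0.2513 0.074 168.05
```

```text
t 8.77 tcp [0.5346 0.2519 0.0735] zax [ 0.001  0.    -1.   ] F [-0.7 -0.1  0.1] w 0.431 q7 0.34
shift cm [-0.05 -0.05 -0.05] rot [ 0.     0.001 -0.006] rows 0.1
```

View pics/wrist9.png

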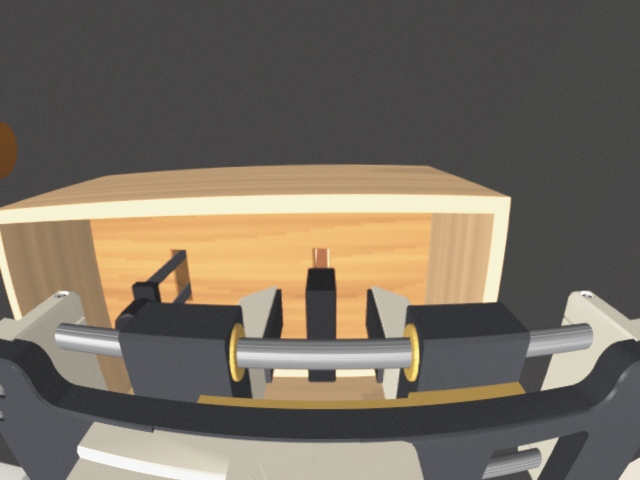

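drive_tool(commands=[0, -0.1, 0, 0, 0, 0, -0.4, 0, -0.1, 0, 0, 0, 0, -0.6, 0, -0.1, 0, 0, 0, 0, -1, 0, -0.1, 0, 0, 0, 0, -1, 0, -0.1, 0, 0, 0, 0, -1])

```text
t: 9.18
eef_pos: [0.5337, 0.2511, 0.0738]
tool_rot: [0.107, 0.994, 0.0, 0.001]
force: [-0.4, -0.4, 5.8]
grip_width: 0.128
```

drive_tool(commands=[0, 0, 0, 0, 0, 0, -1, 0, 0, 0, 0, 0, 0, -1, 0, 0, 0, 0, 0, 0, -1, 0, 0, 0, 0, 0, 0, -1])

```text
t: 9.52
eef_pos: [0.5337, 0.2512, 0.0738]
tool_rot: [0.107, 0.994, 0.0, 0.001]
force: [-0.1, -0.7, 5.2]
grip_width: 0.127
```

```bash
python3 -c "
from cell import r
import cv2
p=r.read_camera('wrist'); cv2.imwrite('pics/wrist10.png',p['color'][:,:,::-1])
"; python3 g.py 0.535 0.2513 0.074 168.05
```

```text
t 9.57 tcp [0.5338 0.2511 0.0738] zax [ 0.001  0.    -1.   ] F [-0.1 -1.7  6.3] w 0.128 q7 0.34
shift cm [-0.12  0.04 -0.02] rot [ 0.     0.001 -0.005] rows 0.0
```

View pics/wrist10.png

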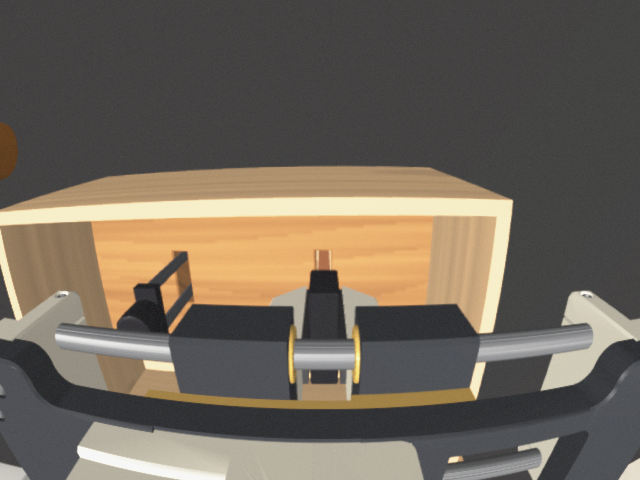

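drive_tool(commands=[0, 0, -0.5, 0, 0, 0, -1, 0, 0, -1.5, 0, 0, 0, -1, 0, 0, -2.5, 0, 0, 0, -1, 0, 0, -3.5, 0, 0, 0, -1, 0, 0, -5, 0, 0, 0, -1])

```text
t: 9.98
eef_pos: [0.533, 0.2507, 0.1237]
tool_rot: [0.107, 0.994, -0.0, -0.0]
force: [-0.2, 0.0, -0.5]
grip_width: 0.13
```

drive_tool(commands=[0, 0, -2, 0, 0, 0, -1, 0, 0, -5, 0, 0, 0, -1, 0, 0, -8, 0, 0, 0, -1, 0, 0, -11, 0, 0, 0, -1, 0, 0, -13, 0, 0, 0, -1])

```text
t: 10.4
eef_pos: [0.5335, 0.2518, 0.2572]
tool_rot: [0.106, 0.994, 0.001, 0.001]
force: [0.2, 0.8, -0.3]
grip_width: 0.126
```

```bash
python3 -c "
from cell import r
import cv2
for n in ('wrist','scene','top'):
    p=r.read_camera(n); cv2.imwrite('pics/%s11.png'%n,p['color'][:,:,::-1])
    if n!='wrist':
        for m in r.masks_of(p,'beaker')[:2]: print(n,m['p'],m['point'])
"; python3 g.py 0.478 -0.184 0.26 168.05
```

```text
scene 0.94 [248.7, 209.2]
scene 0.56 [300.2, 322.6]
top 0.79 [410.1, 265.7]
top 0.77 [322.4, 165.3]
t 10.65 tcp [0.533  0.2505 0.2528] zax [-0.    -0.001 -1.   ] F [ 0.4 -0.7 -1.1] w 0.125 q7 0.48
shift cm [ -3.85 -43.63  -0.7 ] rot [-0.001 -0.    -0.005] rows 10.5
```

View pics/wrist11.png

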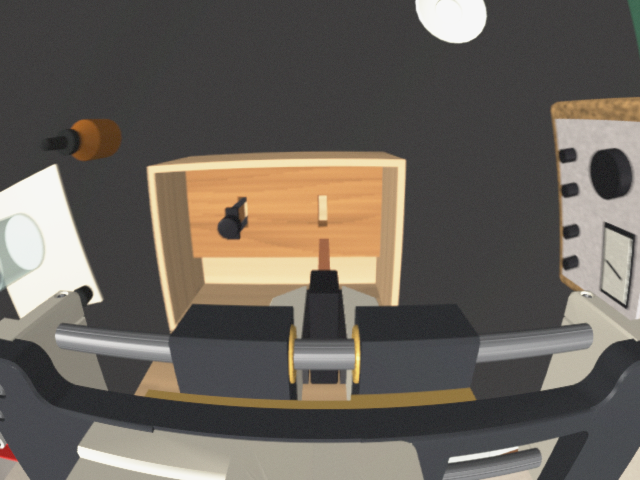

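View pics/scene11.png

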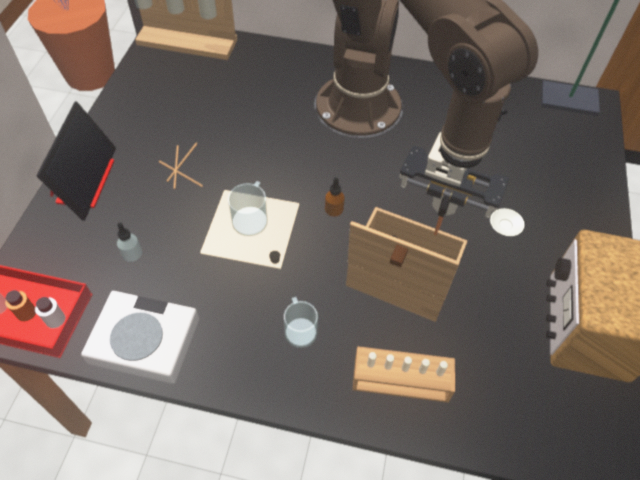

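drive_tool(commands=[-0.2, -2, -0.6, 0, 0, 0, -1, -0.5, -5.5, -1, 0, 0, 0, -1, -0.8, -9.3, -1.5, 0, 0, 0, -1, -1.2, -13.2, -1.5, 0, 0, 0, -1, -1.5, -17, -1.5, 0, 0, 0, -1])

```text
t: 11.07
eef_pos: [0.5108, 0.0797, 0.2669]
tool_rot: [0.107, 0.994, -0.0, -0.001]
force: [0.8, -0.7, -0.3]
grip_width: 0.128
```

drive_tool(commands=[-0.3, -3.9, 0, 0, 0, 0, -1, -0.6, -7.8, 0, 0, 0, 0, -1, -0.9, -11.7, 0, 0, 0, 0, -1, -1.2, -15.3, 0, 0, 0, 0, -1, -1.5, -18, 0, 0, 0, 0, -1])

```text
t: 11.48
eef_pos: [0.4865, -0.1012, 0.2667]
tool_rot: [0.108, 0.994, -0.0, -0.001]
force: [-0.0, 0.3, -0.4]
grip_width: 0.128
```

```bash
python3 g.py 0.480 -0.184 0.26 168.05
```

```text
t 11.48 tcp [ 0.4865 -0.1012  0.2667] zax [-0.003 -0.001 -1.   ] F [-0.   0.3 -0.4] w 0.128 q7 1.2
shift cm [-1.15 -8.22  0.67] rot [-0.001 -0.003 -0.008] rows 2.0
```

drive_tool(commands=[-0.4, -2.5, 0, 0, 0, 0, -1, -0.8, -5, 0, 0, 0, 0, -1, -1.1, -7.3, 0, 0, 0, 0, -1, -1.1, -8.2, 0, 0, 0, 0, -1, -1.1, -8.2, 0, 0, 0, 0, -1])

```text
t: 11.9
eef_pos: [0.4804, -0.1824, 0.2667]
tool_rot: [0.109, 0.994, 0.0, -0.001]
force: [-0.8, 0.4, -0.5]
grip_width: 0.128
```

```bash
python3 -c "
from cell import r
import cv2
for n in ('wrist','scene','top'):
    p=r.read_camera(n); c=p['color'][:,:,::-1]
    if n=='scene': c=cv2.resize(c[110:270,170:330],None,fx=3.7,fy=3.7,interpolation=2)
    if n=='top': c=cv2.resize(c[190:320,340:470],None,fx=4.5,fy=4.5,interpolation=2)
    cv2.imwrite('pics/%s12.png'%n,c)
    if n=='wrist': print(repr(p['T']))
"; python3 g.py 0.480 -0.184 0.26 168.05
```

```text
array([[ 2.14799206e-01, -9.34061202e-01, -2.85291030e-01,
         4.03358803e-01],
       [ 9.76657820e-01,  2.05162400e-01,  6.36230512e-02,
        -1.64001710e-01],
       [-8.96831051e-04, -2.92297897e-01,  9.56326898e-01,
         4.25303245e-01],
       [ 0.00000000e+00,  0.00000000e+00,  0.00000000e+00,
         1.00000000e+00]])
t 12.05 tcp [ 0.4816 -0.1781  0.2677] zax [-0.     0.001 -1.   ] F [0.3 0.7 0.4] w 0.129 q7 1.35
shift cm [ 0.03 -0.61  0.77] rot [ 0.001 -0.001 -0.003] rows 0.2
```

View pics/wrist12.png

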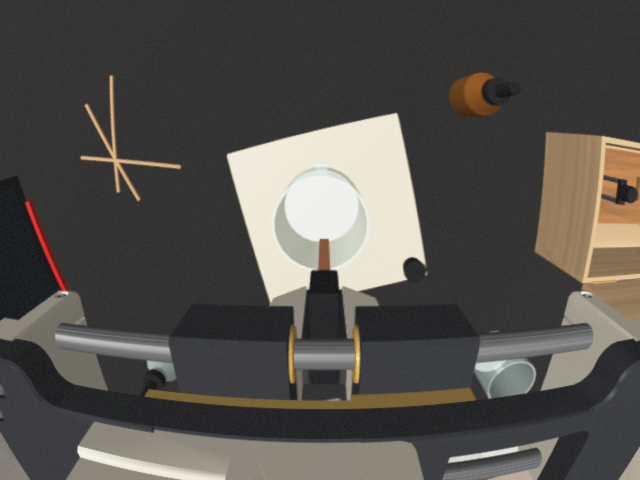

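View pics/scene12.png

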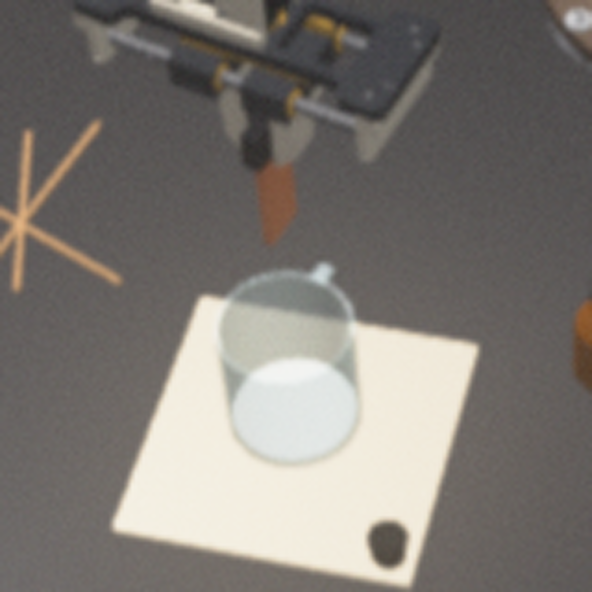

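View pics/top12.png

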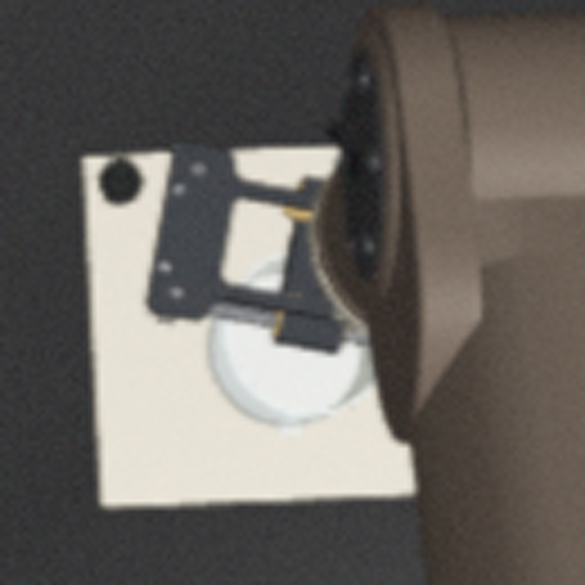

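```bash
python3 - <<'E'
from wr import *
T=np.array([[ 2.14799206e-01, -9.34061202e-01, -2.85291030e-01,4.03358803e-01],[ 9.76657820e-01,2.05162400e-01,6.36230512e-02,-1.64001710e-01],[-8.96831051e-04,-2.92297897e-01,9.56326898e-01,4.25303245e-01]])
K=np.array([[371.648,0,323.841],[0,371.648,244.074],[0,0,1]])
pts=[wz(T,K,uv,.101)[:2] for uv in [(273,222),(369,222),(321,167),(321,270),(288,255),(355,255)]]
print(np.round(pts,4))
s=least_squares(lambda c:[np.hypot(*(p-c))-.045 for p in pts],[.48,-.184]); print(s.x,s.fun.round(4))
# foot
for z in (.19,.2): print(wz(T,K,(324,240),z))
g=np.array([.4816,-.1781,0]); 
print('foot expected px (near/far end)',[wproj(T,K,g+np.array([dx*np.cos(-.2086),dx*np.sin(-.2086),.1997])) for dx in (-.015,.015)])
E
python3 - <<'E'
import cv2
a=cv2.imread("pics/wrist12.png"); cv2.imwrite("pics/w12z.png",cv2.resize(a[150:300,250:400],None,fx=4,fy=4,interpolation=cv2.INTER_CUBIC))
E
```

```text
[[ 0.4699 -0.2259]
 [ 0.4885 -0.1413]
 [ 0.4311 -0.1729]
 [ 0.5243 -0.1936]
 [ 0.5033 -0.2202]
 [ 0.5166 -0.1597]]
[ 0.47775804 -0.18319123] [-0.0015 -0.0018  0.0028  0.0027 -0.      0.0003]
[ 0.47083144 -0.17894981  0.19      ]
[ 0.46796396 -0.17831454  0.2       ]
foot expected px (near/far end) [array([328.78465347, 237.24162778]), array([328.9512896 , 281.17430027])]
```

View pics/w12z.png

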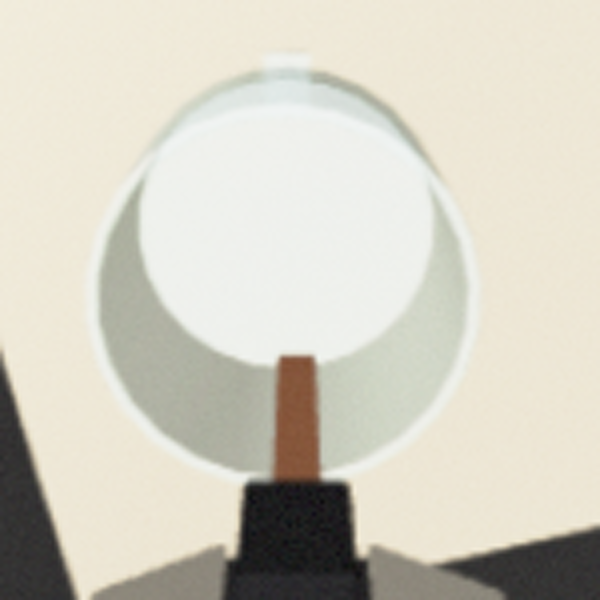

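```bash
python3 g.py 0.4785 -0.1838 0.20 168.05
```

```text
t 12.05 tcp [ 0.4816 -0.1781  0.2677] zax [-0.     0.001 -1.   ] F [0.3 0.7 0.4] w 0.129 q7 1.35
shift cm [ 0.18 -0.63  6.77] rot [ 0.001 -0.001 -0.003] rows 1.6
```

drive_tool(commands=[0.2, -0.3, 0.5, 0, 0, 0, -1, 0.2, -0.6, 1.5, 0, 0, 0, -1, 0.2, -0.6, 3, 0, 0, 0, -1, 0.2, -0.6, 4, 0, 0, 0, -1, 0.2, -0.6, 4, 0, 0, 0, -1])

```text
t: 12.47
eef_pos: [0.4768, -0.1849, 0.2254]
tool_rot: [0.106, 0.994, 0.0, -0.002]
force: [-0.9, 0.6, -1.7]
grip_width: 0.129
```

drive_tool(commands=[0, 0, 0, 0, 0, 0, -1, 0, 0, 0, 0, 0, 0, -1, 0, 0, 0, 0, 0, 0, -1])

```text
t: 12.72
eef_pos: [0.4789, -0.1853, 0.2286]
tool_rot: [0.107, 0.994, -0.0, 0.001]
force: [-0.3, -0.1, -1.5]
grip_width: 0.128
```

```bash
python3 g.py 0.4785 -0.1838 0.133 168.05;  python3 -c "
from cell import r
import cv2
for n in ('wrist','scene'):
    p=r.read_camera(n); c=p['color'][:,:,::-1]
    if n=='scene': c=cv2.resize(c[110:270,170:330],None,fx=3.7,fy=3.7,interpolation=2)
    else: c=cv2.resize(c[150:350,220:420],None,fx=3,fy=3,interpolation=2)
    cv2.imwrite('pics/%s13.png'%n,c)
"
```

```text
t 12.72 tcp [ 0.4789 -0.1853  0.2286] zax [ 0.001 -0.    -1.   ] F [-0.3 -0.1 -1.5] w 0.128 q7 1.34
shift cm [0.08 0.14 9.56] rot [-0.     0.001 -0.005] rows 2.3
```

View pics/wrist13.png

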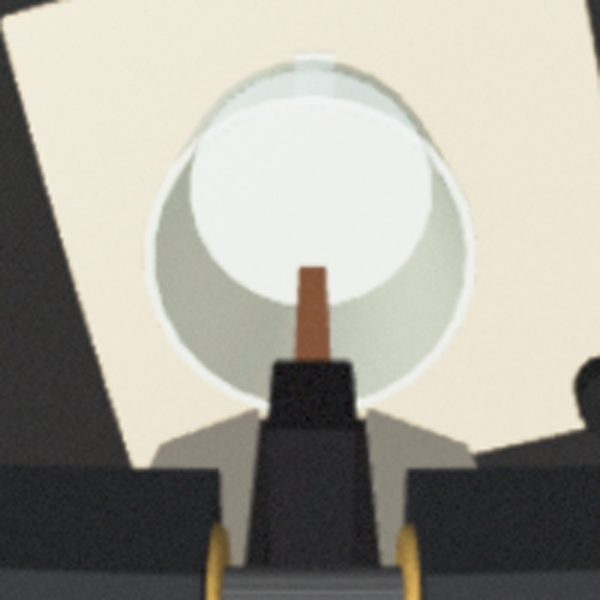

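View pics/scene13.png

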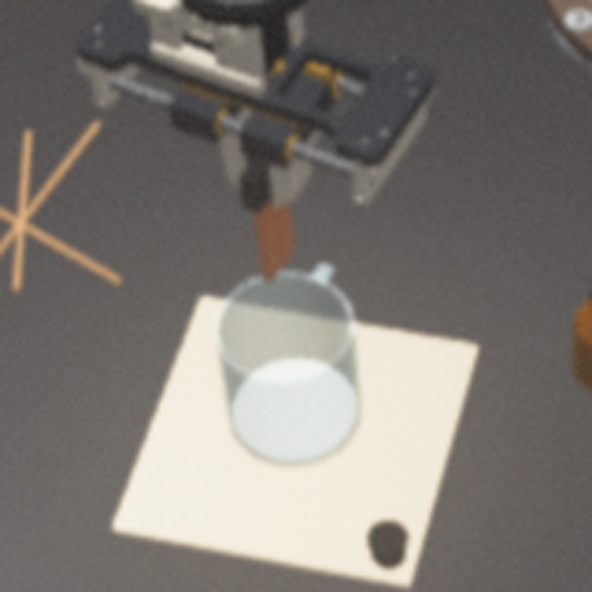

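drive_tool(commands=[0.1, 0, 1, 0, 0, 0, -1, 0.1, 0, 2.3, 0, 0, 0, -1, 0.1, 0, 3.6, 0, 0, 0, -1, 0.1, 0, 4.6, 0, 0, 0, -1, 0.1, 0, 5, 0, 0, 0, -1])

```text
t: 13.23
eef_pos: [0.4765, -0.1851, 0.1763]
tool_rot: [0.107, 0.994, 0.0, -0.001]
force: [-0.7, -0.1, -0.5]
grip_width: 0.124
```

drive_tool(commands=[0, 0, 1, 0, 0, 0, -1, 0, 0, 2, 0, 0, 0, -1, 0, 0, 3, 0, 0, 0, -1, 0, 0, 4, 0, 0, 0, -1, 0, 0, 4.5, 0, 0, 0, -1])

```text
t: 13.65
eef_pos: [0.4768, -0.1851, 0.1314]
tool_rot: [0.107, 0.994, 0.0, -0.001]
force: [-0.8, -0.3, -0.9]
grip_width: 0.129
```

drive_tool(commands=[0, 0, 0, 0, 0, 0, -1, 0, 0, 0, 0, 0, 0, -1, 0, 0, 0, 0, 0, 0, -1, 0, 0, 0, 0, 0, 0, -1, 0, 0, 0, 0, 0, 0, -1])

```text
t: 14.07
eef_pos: [0.4778, -0.1853, 0.1335]
tool_rot: [0.107, 0.994, -0.0, 0.0]
force: [-0.5, -0.2, -1.3]
grip_width: 0.128
```

```bash
python3 g.py 0.4785 -0.1838 0.133 168.05;  python3 -c "
from cell import r
import cv2
from wr import *
for n in ('wrist','scene','top'):
    p=r.read_camera(n); c=p['color'][:,:,::-1]
    if n=='scene':
        cv2.imwrite('pics/scene14f.png',c)
        c=cv2.resize(c[130:250,190:310],None,fx=5,fy=5,interpolation=2)
        for z in (.101,.065): print(z,proj('scene',[.4797,-.184,z]))
    elif n=='wrist': c=cv2.resize(c[150:350,220:420],None,fx=3,fy=3,interpolation=2)
    cv2.imwrite('pics/%s14.png'%n,c)
print(r.get_state()['eef_pos'],abs(r.get_state()['joint_velocities']).max())
"
```

```text
t 14.07 tcp [ 0.4778 -0.1853  0.1335] zax [ 0.001 -0.    -1.   ] F [-0.5 -0.2 -1.3] w 0.128 q7 1.24
shift cm [-0.04  0.16  0.05] rot [-0.     0.001 -0.005] rows 0.0
0.101 [[248.2149234  197.16961174]]
0.065 [[249.356322   206.41731998]]
[ 0.47752413 -0.1852969   0.13327443] 0.0029024661408973487
```

View pics/wrist14.png

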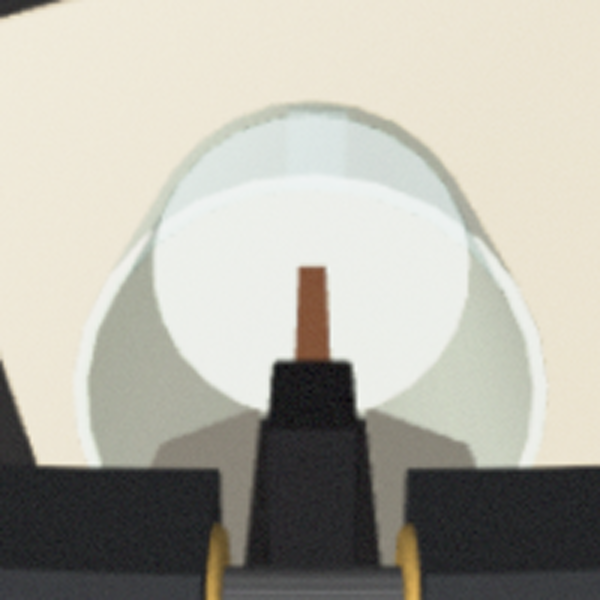

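View pics/scene14.png

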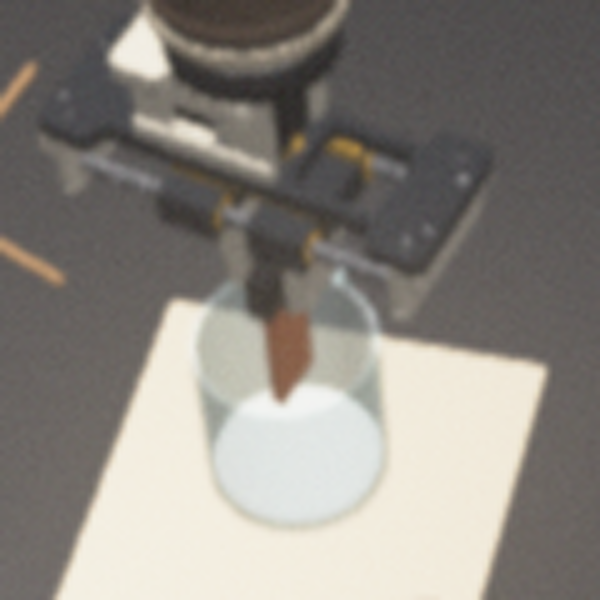

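View pics/scene14f.png

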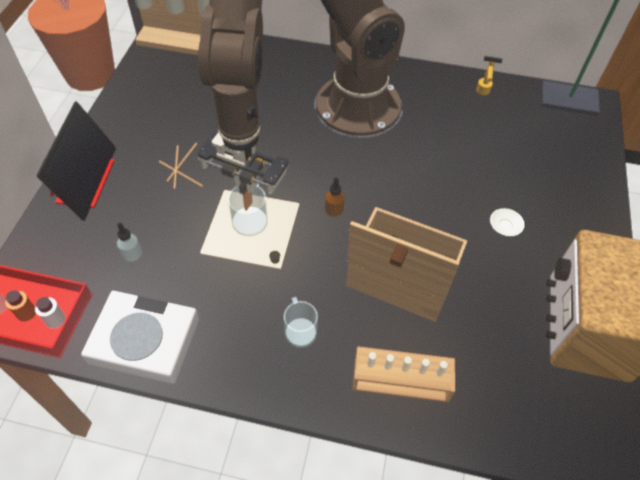

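```bash
python3 -c "
from cell import r
print(r.finish_job())
s=r.get_state(); print(s['t'],s['eef_pos'],s['grip_width'])"
```

```text
the job is handed in; nothing more can be done
None
the job is handed in; nothing more can be done
```

I handed the job in at about 14 s: the flap is open, and the gripper is holding the plate upright in the beaker. No verdict came back, and I could not read the state after handing in.

- **Flap:** I lifted it by its grip block to about 1.68 rad and let go. It was still standing open in the last scene picture.
- **Plate:** I drew it straight up out of the +y slot. The two-rod electrode was still in its own slot right after the lift.
- **Position over the beaker:** The foot of the blade showed at pixel (249.5, 206.2) in the scene picture. A foot centred in the beaker at z = 0.065 m should appear at (249.4, 206.4). That puts about 36 mm of the 72 mm blade inside, with the foot about 54 mm above the inner floor.
- **Steadiness and contact:** The arm was almost still (joint speeds below 0.003 rad/s). The wrist force was under 1.5 N, with no sign of touching the wall or bottom.
- **Other things:** In the last scene picture the beaker and the other things on the bench looked unmoved.

**Disagreement:** the top and scene cameras placed the beaker about 8 mm apart in x. The wrist view agreed with their average to about 2 mm, so I used that. Clearance to the wall was more than 20 mm. My last reading put the tool about 1.7 mm from its target in y, which I left as it was.

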